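# Hook out the sample tote from under the drying shelf

### The job

Take the pull hook from its stand and, reaching in under the wire shelf, engage it in the loop of the steel tote that holds the round amber jar; draw that tote straight out along its lane until it rests against the two stop blocks, with the jar still standing in it. Then hang the hook back on the stand's fork and let go. Move the tote with the hook only, never with the gripper, and leave the other tote and everything else on the bench where it is.

Things in the scene. Friction and masses are not known exactly. Their poses are not given: they have to be found in the camera images.
- pullhook: Loose pull hook, 0.12 kg, 212 mm tall, hanging upright on the fork. Origin: centre of the underside of its black 46 x 46 x 6 mm flange; z up along the tool. Grip block above, z 6 to 68 mm, 34 (x) x 22 (y) mm: grip across y. Below, a 9 mm steel rod on the z axis down to z = -140 mm, turning at a right angle into a toe 18 mm long (plus rounded end), 9 mm thick, pointing to the tool's -x.
- hook_bend (a point): The bend of the hook: where the axes of rod and toe meet, 140 mm below the pull hook's origin. Axes as the pull hook.
- stand: Fixed hook stand, base 130 x 120 mm. Origin: centre of base underside; z up. A post, 40 mm wide, 200 high, at x = 45 to 59 mm carries two prongs running toward -x to x = -45 mm, open at that end: tops at z = 200 mm, 10 mm wide, 18 mm gap (y -9 to 9). Lips 4 mm high on the last 5 mm of the prongs: lift the hook over 8 mm before moving it out along -x or back in.
- hang (a point): Where the pull hook's origin is when it hangs in the middle of the fork: prong-top height, stand frame (-4, 0, 200) mm. Axes as the stand.
- bay: Fixed two-lane tote rack. Origin: bench level, below the middle of the shelf's front rim; x runs in under the shelf along the lanes, z up. Deck top z = 8 mm, x = -93 to 190 mm. Lanes 118 mm wide, centred at y = +-64 mm, rails 28 mm high. Each ends at two black stop blocks (x = -93 to -75 mm, 30 mm high, 82 mm apart). A tote resting against its stops has its origin at x = -25 mm.
- shelf_rim (a point): Middle of the front rim bar (8 mm round, axis 175 mm above the bench, along y) of the wire shelf over the rack. The shelf covers 195 mm inward from here and 140 mm either side, on 10 mm posts at its corners; thinner wires along x every 23 mm. Axes as the rack.
- tote: The tote to pull: open steel box 100 (x) x 110 (y) x 45 mm, walls 4 mm, 0.25 kg plus jar, loose on the deck in either lane, under the shelf; slides with a few newtons. Origin: centre of underside; z up; loop faces -x, to the robot. Loop level, 34 mm above underside, 8 mm round bar: front bar along y, axis at x = -100 mm; side bars at y = +-32 mm back to the wall at x = -50 mm.
- tote_eye (a point): Centre of the loop's opening (46 mm in x by 56 mm in y), level with the bar axes: 75 mm in front of the tote's origin, 34 mm above its underside. The front bar's axis is 25 mm further along -x. Axes as the tote.
- other_tote: An identical tote with an identical loop in the other lane, which holds a cardboard carton; leave it alone. Origin and axes as the tote.
- jar: Amber glass jar with metal lid, 52 mm diameter, 78 mm tall, loose, upright in the tote. Origin: centre of its underside; z up.
- reagent: Bystander: tall amber bottle, 68 mm diameter, 175 mm tall, between stand and rack. Origin: centre of its underside.
- sample0: Bystander: squat amber jar with white lid, 58 mm diameter, 85 mm tall. Origin: centre of its underside.
- sample1: Bystander: as sample0.
- sample2: Bystander: as sample0.
- beaker: Bystander: glass beaker, 70 mm diameter, 90 mm tall. Origin: centre of its underside.
- flask: Bystander: conical flask, 84 mm diameter at the foot, 110 mm tall, standing on the wire shelf. Origin: centre of its underside.
Mind the look-alikes: they are no part of the job. Of the things that look like the pullhook, the largest one is meant.

How it is judged:
By the outcome, as a careful person would: the job done as asked, in the order asked, and still so for the second after the job is handed in, with the robot touching nothing.
It also fails if it takes over 61 s, if anything falls off the work surface, if the arm or the gripper's body presses on something with over 40 N, if the wrist force passes 120 N, or if a joint passes its speed limit or range.

### The arm

A 6-joint arm with a two-finger parallel gripper is mounted at the origin on the work surface. World frame = base frame: x ahead of the robot, y to its left, z up, the work surface at z = 0. Lengths are in m, angles in degrees, forces in N, time in s.
With the tool pointing down it reaches from about 0.375 to 0.825 m from the base axis. Payload 5.5 kg.
Tool frame: the origin (TCP) lies between the finger pads; the fingertips stand 22 mm ahead of it and the grasp point (between the pads) lies 3 mm ahead of it; z points along the fingers, x is the direction in which the jaws open and shut, and the axes are right-handed (so a half turn about z gives the same grasp; the last joint's range is limited). The gripper opens to 85 mm and grips with 20 to 120 N. Pads are 22 mm wide; open, the fingers measure 114 mm over their backs; the gripper's body (76 mm by 85 mm) begins 54 mm behind the grasp point. The pads swing forward as they close: fully open they stand 13 mm farther back than shut.
Start: joints at [72.365, 17.962, -2.699, 69.339, 0, 90], TCP at [0.182, 0.572, 0.253] pointing down, gripper open.
Joint ranges: [-152.73, 152.73], [-39.44, 99.34], [-58.76, 71.6], [-118.89, 123.64], [-81.53, 83.1], [-180, 180]. Speed limits (degrees/s): [136.94, 136.94, 172.46, 180, 180, 180].

### API

Orientations are given as a 3x3 rotation matrix whose columns are the frame's x, y, z axes.
In Python, from cell import manip gives the robot as it stands.
- The arm moves only by the tool move_arm, never from a script. Its argument "increments" is text: rows parted by semicolons, each of 7 numbers parted by spaces: the shift along the tool's x, y, z in cm, then the turn, a rotation vector about the tool's x, y, z in rad, then the opening in per cent of the stroke, from 0 (shut) to 100 (fully open). A call has 1 to 8 rows; each row is the pose to reach, as a shift and turn from the pose measured when the call began, along the tool's axes at that moment; what a row does not reach only later rows make up. A row lasts 1/10 s, in which the tool goes at most 50 mm and 8.59 degrees, less where a joint would pass 70% of its speed; a pose out of reach is approached as far as the arm can. A call with a gripper value outside its range is refused whole. The fingers move at their own pace and stop on an object; "squeeze" is the grip in N (left out, the last holds). Time passes only in rows, so rows that repeat a pose let the fingers close. It gives the time, the measured TCP pose, the force and the opening at its end, in the units of the state.
- manip.read_state(): the state, without advancing time (a new reading comes with each control period).
- manip.camera(name): name is "scene" or "top" or "wrist"; returns a dict with "frame" (384x512x3 uint8, blue, green, red), "fovy" (degrees; the focal length in pixels is half the picture's height over the tangent of half this angle, whatever the lens; pixels are square), "cx", "cy" (the principal point, pixels), "R" (3x3) and "t" (3): a world point X has camera coordinates R X + t; the wrist camera has in their place "hand_eye" (4x4, takes a point from camera to tool coordinates, whose origin is the TCP and whose axes are the tool frame's). Camera axes: x right, y down, z forward; pixel columns grow to the right and rows downward; lengths in m; the calibration is good to about 2 mm. A picture is of the moment at which its call begins: read the wrist's pose just before it. There is no depth.
- manip.finish_job(): hands the job in, once; it reports no verdict.
Trained networks look in a picture, given as the dict that the camera call returned (one of the last four; its "shot" number tells which), for a name from the list of things; names that differ only in an ending like _2 or _b are one class to them, and where a whole thing is asked for, a point or a joint stands for the part that bears it (a point fixed in the world has none). Each returns a list of dicts, best first, with "confidence" (0 to 1); they miss things now and then, are a little off and sometimes report something else, mostly with a low value. They report only what shows in the picture. A call takes as long as a camera call. They do not tell look-alikes from the thing itself.
- manip.silhouettes(picture, name): "pixels" (384x512 bool, what is visible of it) and "box" ([left, top, right, bottom] in pixels, round what is visible of it).
The state is a dict: "time": time; "q": joint angles; "dq": joint speeds; "joint_efforts": joint torques, N m; "eef_pos": TCP position; "orientation": TCP orientation; "wrist_force": force on the tool from outside, world axes, zero at the start; "ft_torque": the same for the moment, N m; "width": finger opening in m.
Only numpy, scipy, OpenCV 4.12 (cv2) and the standard library are available. Lean on these libraries where they do the work, as an engineer would, in place of code of your own. Each camera call takes 0.05 s, during which the arm holds its last target. There are 200 camera calls.

## Working session

There is one attempt and no reset: what is moved stays moved. The work goes in short steps, Python scripts to look and compute and a tool call to move; the robot and the scene stay as the last step left them, time stands still between calls to the robot, and variables do not carry over. Pictures are saved under pics/ and viewed, about 8 in all and at most 12, crops included, and the job is handed in when it is done.

Besides the shell and the picture viewer there is one more tool, called after "Emit:" as name(argument=value, ...) on one line, values as JSON. move_arm: Moves the arm, as the interface text tells. Its arguments: {"type":"object","properties":{"increments":{"type":"string"},"squeeze":{"type":"number"}},"required":["increments"]}

```bash
mkdir -p pics; ls; cat > h.py <<'E'
import numpy as np, cv2
from cell import manip
def K(c):
    f=c["frame"].shape[0]/2/np.tan(np.radians(c["fovy"])/2); return f,c["cx"],c["cy"]
def ext(c,st=None):
    if "R" in c: return np.array(c["R"]),np.array(c["t"])
    T=np.eye(4);T[:3,:3]=st["orientation"];T[:3,3]=st["eef_pos"]
    W=np.linalg.inv(T@np.array(c["hand_eye"])); return W[:3,:3],W[:3,3]
def proj(c,X,st=None):
    R,t=ext(c,st);p=R@np.asarray(X,float)+t;f,cx,cy=K(c);return np.array([f*p[0]/p[2]+cx,f*p[1]/p[2]+cy])
def ray(c,uv,st=None):
    R,t=ext(c,st);f,cx,cy=K(c);d=R.T@np.array([(uv[0]-cx)/f,(uv[1]-cy)/f,1]);return -R.T@t,d
def atz(c,uv,z,st=None):
    o,d=ray(c,uv,st);return o+d*(z-o[2])/d[2]
E
python3 - <<'E'
from h import *
a=manip.camera("scene");b=manip.camera("top")
cv2.imwrite("pics/s.png",cv2.resize(a["frame"],(800,600),interpolation=cv2.INTER_CUBIC));cv2.imwrite("pics/t.png",cv2.resize(b["frame"],(800,600),interpolation=cv2.INTER_CUBIC))
for n,c in(("scene",a),("top",b)):
    R,t=ext(c);print(n,-R.T@t,R[2],K(c))
    for k in["pullhook","stand","bay","tote","jar","reagent","flask"]:
        for d in manip.silhouettes(c,k)[:3]: print(k,np.round(d["box"]).tolist(),round(d["confidence"],2))
E
```

```text
pics
scene [1.13526587 0.71642576 1.40238366] [-0.35051636 -0.46694722 -0.81184886] (np.float64(453.92739015016497), 254.8595656111392, 192.95423737089172)
pullhook [326.0, 232.0, 344.0, 252.0] 0.54
pullhook [222.0, 100.0, 241.0, 145.0] 0.5
pullhook [177.0, 146.0, 184.0, 165.0] 0.42
stand [211.0, 116.0, 254.0, 168.0] 0.73
bay [180.0, 176.0, 299.0, 291.0] 0.83
tote [199.0, 208.0, 246.0, 247.0] 0.66
jar [212.0, 219.0, 228.0, 235.0] 0.63
reagent [188.0, 151.0, 209.0, 190.0] 0.57
flask [199.0, 190.0, 223.0, 225.0] 0.6
top [ 0.45130682 -0.01873334  1.03933634] [ 0.15221315  0.02903137 -0.98792122] (np.float64(347.10185603109534), 258.2822733299598, 196.36906468398143)
pullhook [378.0, 231.0, 405.0, 249.0] 0.75
pullhook [386.0, 166.0, 434.0, 193.0] 0.69
pullhook [164.0, 251.0, 222.0, 270.0] 0.64
stand [344.0, 209.0, 402.0, 264.0] 0.89
bay [185.0, 98.0, 303.0, 222.0] 0.94
bay [246.0, 102.0, 282.0, 141.0] 0.34
bay [121.0, 212.0, 155.0, 235.0] 0.29
tote [254.0, 138.0, 285.0, 186.0] 0.6
tote [248.0, 104.0, 284.0, 138.0] 0.26
jar [261.0, 143.0, 277.0, 163.0] 0.67
reagent [336.0, 154.0, 370.0, 184.0] 0.95
reagent [122.0, 211.0, 154.0, 234.0] 0.68
flask [245.0, 102.0, 283.0, 141.0] 0.56
```

View pics/s.png

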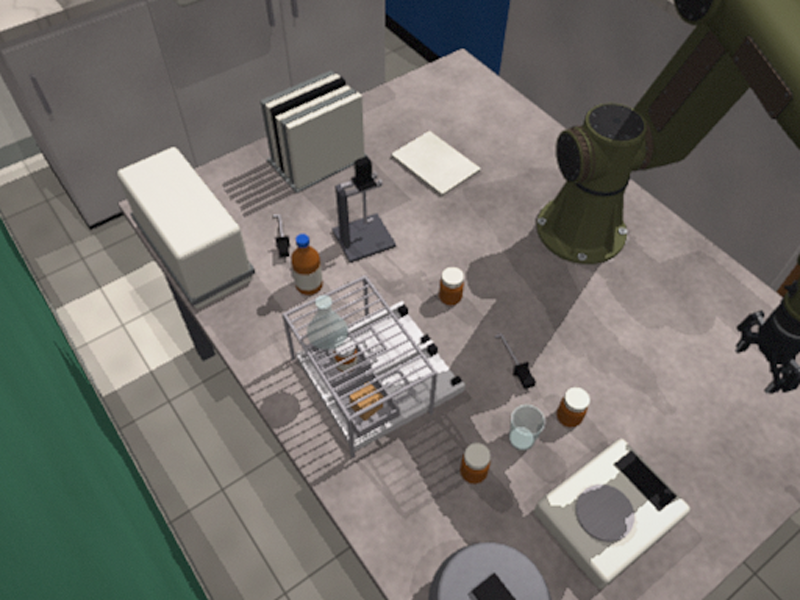

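View pics/t.png

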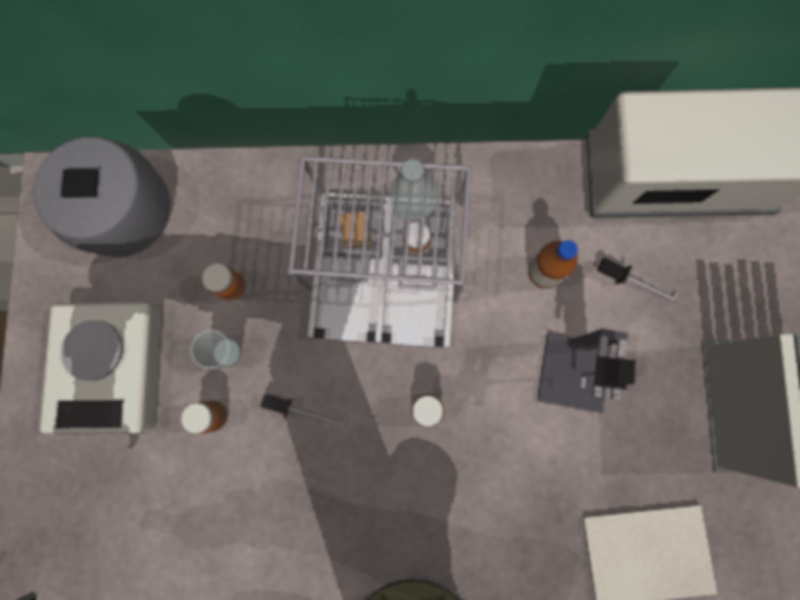

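The hook hanging on the stand is at top (615,372)/800 and scene (362,172). The look-alikes lying on the bench are at top (635,275) and (300,408), and both are smaller. The jar is in the right-hand lane at top (417,237), and the carton is in the left at (353,228). I'll check both in a close crop.

```bash
python3 - <<'E'
from h import *
b=manip.camera("top")
cv2.imwrite("pics/tc.png",cv2.resize(b["frame"][95:275,180:440],(780,540),interpolation=cv2.INTER_CUBIC))
for n,uv,z in[("hook top",(391,240),.268),("jarlid",(267,150),.09),("stand base L",(350,235),.0)]: print(n,atz(b,uv,z))
E
```

```text
hook top [ 0.46997964 -0.28484236  0.268     ]
jarlid [ 0.72973751 -0.01661764  0.09      ]
stand base L [ 0.49227175 -0.25841867  0.        ]
```

View pics/tc.png

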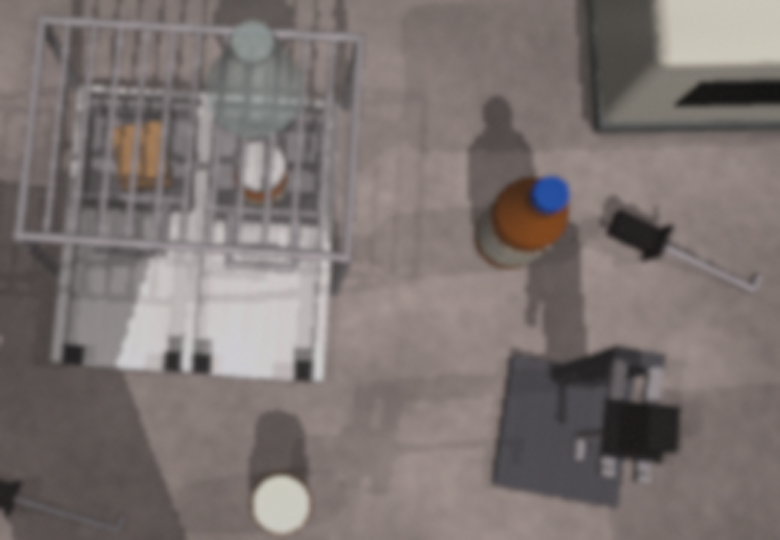

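The crop confirms the choice. The hook to use is the upright one on the fork, at crop (640,430), with the prongs open towards the robot. The amber jar with a metal lid at (262,165) is in the right lane, and its loop's front bar shows at about (260,263), just by the rim. I'll compute the poses next.

```bash
python3 - <<'E'
from h import *
b=manip.camera("top")
def P(n,x,y,z): print(n,np.round(atz(b,(180+x/3,95+y/3),z),4))
P("rimL",17,238,.175);P("rimR",347,258,.175);P("backL",42,18,.175);P("backR",360,38,.175)
P("deckL",52,362,.004);P("deckR",323,381,.004)
P("barL",225,263,.042);P("barR",298,266,.042)
P("lid",263,163,.09)
P("standTL",513,350,.006);P("standBL",493,485,.006);P("standBR",617,505,.006)
P("prL",608,477,.2);P("prR",645,481,.2);P("post",640,352,.2)
P("hooktop",642,430,.268);P("reagent",515,240,0.03)
P("sq jar",281,503,.085)
E
```

```text
rimL [0.6441 0.1923 0.175 ]
rimR [ 0.6225 -0.0883  0.175 ]
backL [0.8422 0.1747 0.175 ]
backR [ 0.8176 -0.1044  0.175 ]
deckL [0.5545 0.1957 0.004 ]
deckR [ 0.5324 -0.0752  0.004 ]
barL [0.6457 0.0198 0.042 ]
barR [ 0.6417 -0.0512  0.042 ]
lid [ 0.7316 -0.0185  0.09  ]
standTL [ 0.5609 -0.2633  0.006 ]
standBL [ 0.4294 -0.2376  0.006 ]
standBR [ 0.4095 -0.3555  0.006 ]
prL [ 0.439  -0.2867  0.2   ]
prR [ 0.4357 -0.3153  0.2   ]
post [ 0.5375 -0.3182  0.2   ]
hooktop [ 0.4735 -0.2916  0.268 ]
reagent [ 0.6668 -0.2649  0.03  ]
sq jar [ 0.4167 -0.0307  0.085 ]
```

```bash
cat >> h.py <<'E'
from scipy.spatial.transform import Rotation as Ro
def tool(yaw,tilt=0,flip=1):
    """columns: hook frame seen as tool: z down-forward by tilt, x = flip * frame y"""
    c,s=np.cos(np.radians(yaw)),np.sin(np.radians(yaw)); a=np.radians(tilt)
    F=np.array([[c,-s,0],[s,c,0],[0,0,1.]])
    z=F@np.array([np.sin(a),0,-np.cos(a)]); x=flip*F[:,1]; return np.column_stack([x,np.cross(z,x),z])
def plan(wps,st=None):
    """rows (cm, rad in present tool axes) to world poses (p,R)"""
    st=st or manip.read_state();p0=np.array(st["eef_pos"]);R0=np.array(st["orientation"])
    for p,R in wps:
        d=R0.T@(np.array(p)-p0)*100; w=Ro.from_matrix(R0.T@R).as_rotvec()
        print(" ".join(f"{v:.2f}" for v in d)," ".join(f"{v:.3f}" for v in w),"| mm %.0f deg %.0f"%(np.linalg.norm(d)*10,np.degrees(np.linalg.norm(w))))
E
python3 - <<'E'
from h import *
st=manip.read_state();print(np.round(st["orientation"],3),st["eef_pos"],st["time"])
b=manip.camera("top")
R=Ro.from_euler('z',-10,degrees=True).as_matrix();h=np.array([.480,-.3085,.2])
for n,o in(("top",(0,0,.068)),("bend",(0,0,-.14)),("toe",(-.02,0,-.14))): 
    u=proj(b,h+R@np.array(o));print(n,(u-[180,95])*3)
for f in(1,-1):
    plan([([.42,.32,.42],tool(-10,0,f)),([.44,-.30,.42],tool(-10,0,f))])
print(manip.camera("wrist")["hand_eye"])
E
```

```text
[[ 0.303  0.953  0.   ]
 [ 0.953 -0.303 -0.   ]
 [-0.     0.    -1.   ]] [0.18177427 0.57179457 0.25330193] 0.9
top [664.92438617 420.81949984]
bend [580.10082345 430.07130755]
toe [577.56455776 451.6032282 ]
-16.78 30.33 -16.67 0.000 -0.000 -0.133 | mm 385 deg 8
-75.26 51.02 -16.67 0.000 -0.000 -0.133 | mm 924 deg 8
-16.78 30.33 -16.67 -0.000 -0.000 3.008 | mm 385 deg 172
-75.26 51.02 -16.67 -0.000 -0.000 3.008 | mm 924 deg 172
[[ 9.99999728e-01 -6.93118208e-04 -2.53418417e-04  1.26854010e-04]
 [ 7.37229482e-04  9.53838025e-01  3.00320626e-01 -7.72927858e-02]
 [ 3.35624281e-05 -3.00320731e-01  9.53838276e-01 -1.19527332e-01]
 [ 0.00000000e+00  0.00000000e+00  0.00000000e+00  1.00000000e+00]]
```

Emit:
move_arm(increments="0 0 -10 0 0 -0.05 100;0 0 -10 0 0 -0.05 100;-16.8 30.3 -16.7 0 0 -0.13 100;-16.8 30.3 -16.7 0 0 -0.13 100;-16.8 30.3 -16.7 0 0 -0.13 100;-16.8 30.3 -16.7 0 0 -0.13 100;-16.8 30.3 -16.7 0 0 -0.13 100;-16.8 30.3 -16.7 0 0 -0.13 100")

```text
time: 1.8
eef_pos: [0.385, 0.356, 0.4109]
orientation: [[0.177, 0.984, 0.001], [0.984, -0.177, 0.0], [0.001, 0.0, -1.0]]
wrist_force: [0.7, 1.1, -0.8]
width: 0.0851
```

```bash
python3 - <<'E'
from h import *
st=manip.read_state();print(st["q"],st["eef_pos"])
plan([([.55,.0,.42],tool(-10)),([.44,-.30,.42],tool(-10))])
E
```

```text
[ 4.27637158e+01  8.83890456e+00  5.99189933e+00  8.71116194e+01
 -5.37298183e-04  5.29328156e+01] [0.38498224 0.35604092 0.41092392]
-32.13 22.53 -0.92 0.000 -0.001 -0.003 | mm 393 deg 0
-63.60 17.00 -0.94 0.000 -0.001 -0.003 | mm 658 deg 0
```

Emit:
move_arm(increments="-32 15 -1 0 0 0 100;-32 15 -1 0 0 0 100;-32 15 -1 0 0 0 100;-32 15 -1 0 0 0 100;-32 15 -1 0 0 0 100;-63.6 17 -1 0 0 0 100;-63.6 17 -1 0 0 0 100;-63.6 17 -1 0 0 0 100")

```text
time: 2.6
eef_pos: [0.4453, -0.0356, 0.419]
orientation: [[0.176, 0.984, 0.001], [0.984, -0.176, 0.0], [0.001, 0.001, -1.0]]
wrist_force: [1.2, -0.5, 0.2]
width: 0.0854
```

```bash
python3 - <<'E'
from h import *
st=manip.read_state();print(st["q"],st["eef_pos"])
plan([([.44,-.30,.42],tool(-10))])
E
```

```text
[-4.59347241e+00  2.68049216e-01 -2.33837889e+00  8.73234556e+01
  3.01871448e-02  5.56912262e+00] [ 0.44525889 -0.03561035  0.41897518]
-26.12 4.15 -0.11 0.001 -0.001 -0.003 | mm 264 deg 0
```

Emit:
move_arm(increments="-26.1 4.1 0 0 0 0 100;-26.1 4.1 0 0 0 0 100;-26.1 4.1 0 0 0 0 100;-26.1 4.1 0 0 0 0 100;-26.1 4.1 0 0 0 0 100;-26.1 4.1 0 0 0 0 100;-26.1 4.1 0 0 0 0 100;-26.1 4.1 0 0 0 0 100")

```text
time: 3.4
eef_pos: [0.4395, -0.2992, 0.4188]
orientation: [[0.177, 0.984, 0.001], [0.984, -0.177, 0.001], [0.002, 0.001, -1.0]]
wrist_force: [1.1, 1.2, 0.4]
width: 0.0857
```

```bash
python3 - <<'E'
from h import *
st=manip.read_state();w=manip.camera("wrist");print(st["q"],st["eef_pos"])
cv2.imwrite("pics/w1.png",cv2.resize(w["frame"],(768,576),interpolation=cv2.INTER_CUBIC))
np.save("w1.npy",dict(st=st,w=w),allow_pickle=True)
for d in manip.silhouettes(w,"pullhook"): print(d["box"],d["confidence"])
E
```

```text
[-34.30359973   9.81684983   8.16809782  88.34546711   0.09802908
 -24.12068259] [ 0.43948591 -0.29919763  0.41875318]
[231.5, 161.2, 270.4, 230.7] 0.96
[472.7, 79.7, 510.6, 89.6] 0.71
[172.8, 242.2, 247.2, 268.7] 0.58
[362.9, 161.1, 512.0, 356.8] 0.34
```

View pics/w1.png

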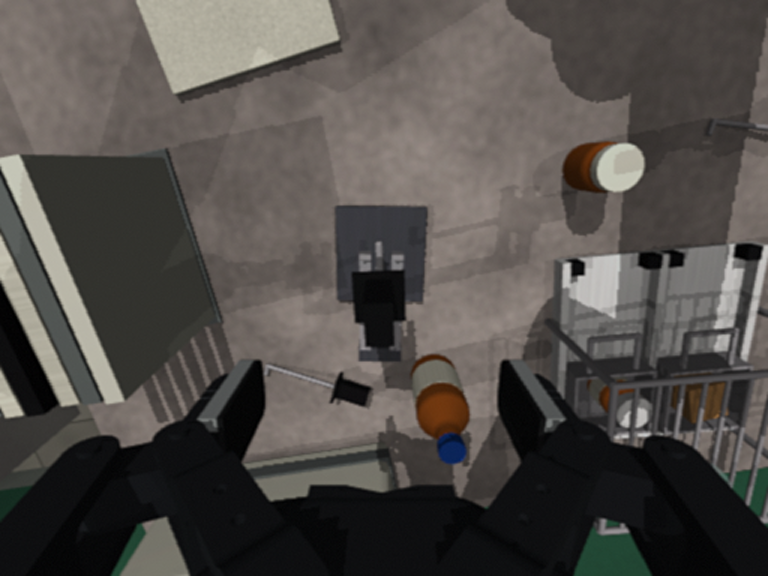

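The hook is centred at (379,300) and square with the stand, and the toe at (379,245) points at the robot. The target tote has the amber jar at (625,405), and its loop's front bar is at about (613,336). Rack stops show at (575,267) and (650,260).

```bash
python3 - <<'E'
from h import *
D=np.load("w1.npy",allow_pickle=True).item();st,w=D["st"],D["w"]
def P(n,x,y,z): print(n,np.round(atz(w,(x/1.5,y/1.5),z,st),4))
P("flange fL",353,271,.206);P("flange fR",405,270,.206)
P("block farL",364,346,.268);P("block farR",393,346,.268)
P("prong L",366,255,.2);P("prong R",398,255,.2)
P("baseL",336,206,.006);P("baseR",427,206,.006);P("toe tip",379,241,.06)
P("barL",588,338,.042);P("barR",637,332,.042);P("wall L",592,372,.053);P("wall R",645,367,.053)
P("stop1",577,262,.034);P("stop2",650,256,.034);P("deckR",556,259,.004);P("deckL",764,243,.004)
E
```

```text
flange fL [ 0.448  -0.3244  0.206 ]
flange fR [ 0.4551 -0.2804  0.206 ]
block farL [ 0.4901 -0.3205  0.268 ]
block farR [ 0.4939 -0.2994  0.268 ]
prong L [ 0.4375 -0.3113  0.2   ]
prong R [ 0.4424 -0.2841  0.2   ]
baseL [ 0.4087 -0.3523  0.006 ]
baseR [ 0.4298 -0.2352  0.006 ]
toe tip [ 0.454  -0.3033  0.06  ]
barL [ 0.6384 -0.0494  0.042 ]
barR [0.6412 0.0158 0.042 ]
wall L [ 0.6844 -0.0505  0.053 ]
wall R [0.6895 0.0204 0.053 ]
stop1 [ 0.5316 -0.057   0.034 ]
stop2 [0.5403 0.0359 0.034 ]
deckR [ 0.5322 -0.0715  0.004 ]
deckL [0.5599 0.2064 0.004 ]
```

```bash
python3 - <<'E'
from h import *
plan([([.475,-.3065,.33],tool(-9.7)),([.475,-.3065,.245],tool(-9.7))])
E
```

```text
-0.19 3.60 8.92 0.001 -0.001 -0.007 | mm 96 deg 0
-0.20 3.59 17.42 0.001 -0.001 -0.007 | mm 178 deg 0
```

Emit:
move_arm(increments="-0.2 3.6 5 0 0 -0.007 100;-0.2 3.6 9 0 0 -0.007 100;-0.2 3.6 9 0 0 -0.007 100;-0.2 3.6 13 0 0 -0.007 100;-0.2 3.6 17.4 0 0 -0.007 100;-0.2 3.6 17.4 0 0 -0.007 100;-0.2 3.6 17.4 0 0 -0.007 100;-0.2 3.6 17.4 0 0 -0.007 100")

```text
time: 4.3
eef_pos: [0.4769, -0.3073, 0.2492]
orientation: [[0.167, 0.986, 0.006], [0.986, -0.167, -0.002], [-0.001, 0.006, -1.0]]
wrist_force: [1.2, -0.7, 0.7]
width: 0.0854
```

```bash
python3 - <<'E'
from h import *
st=manip.read_state();w=manip.camera("wrist");print(st["eef_pos"])
cv2.imwrite("pics/w2.png",w["frame"])
E
```

```text
[ 0.47685565 -0.30725897  0.2491972 ]
```

View pics/w2.png

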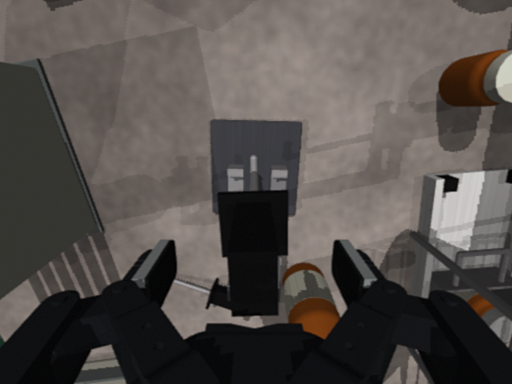

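The block at (254,270) sits centrally between the open fingers. I'll close the gripper now.

Emit:
move_arm(increments="0 0 0.3 0 0 0 0;0 0 0.3 0 0 0 0;0 0 0.3 0 0 0 0;0 0 0.3 0 0 0 0;0 0 0.3 0 0 0 0;0 0 0.3 0 0 0 0;0 0 0.3 0 0 0 0;0 0 0.3 0 0 0 0", squeeze=70)

```text
time: 5.15
eef_pos: [0.477, -0.3075, 0.2463]
orientation: [[0.168, 0.986, 0.007], [0.986, -0.168, -0.003], [-0.001, 0.007, -1.0]]
wrist_force: [-0.3, 0.5, 3.6]
width: 0.0215
```

```bash
python3 - <<'E'
from h import *
st=manip.read_state();print(st["eef_pos"],st["width"],st["wrist_force"])
R=np.array(st["orientation"]);print(np.round(R,3))
p=np.array(st["eef_pos"])
f=Ro.from_euler('z',-9.7,degrees=True).as_matrix()
plan([(p+[0,0,.02],tool(-9.7)),(p+[0,0,.02]+f@[-.10,0,0],tool(-9.7))])
E
```

```text
[ 0.47703403 -0.30751668  0.24628944] 0.02153079390869138 [-0.29933762  0.48323395  3.61790092]
[[ 0.168  0.986  0.007]
 [ 0.986 -0.168 -0.003]
 [-0.001  0.007 -1.   ]]
-0.00 0.01 -2.00 0.007 0.001 0.001 | mm 20 deg 0
0.01 -9.99 -2.07 0.007 0.001 0.001 | mm 102 deg 0
```

Emit:
move_arm(increments="0 0 -2 0 0 0 0;0 0 -2 0 0 0 0;0 0 -2 0 0 0 0;0 -5 -2 0 0 0 0;0 -10 -2 0 0 0 0;0 -10 -2 0 0 0 0;0 -10 -6 0 0 0 0;0 -10 -10 0 0 0 0")

```text
time: 5.95
eef_pos: [0.3765, -0.2897, 0.3446]
orientation: [[0.168, 0.986, 0.003], [0.986, -0.168, -0.0], [0.001, 0.003, -1.0]]
wrist_force: [1.6, -0.6, -1.3]
width: 0.0214
```

```bash
python3 - <<'E'
from h import *
st=manip.read_state();print(st["eef_pos"],st["width"],st["q"])
# bay pose: yaw & origin candidates
psi=np.degrees(np.arctan2(-(.5599-.5322),.2064+.0715));print("yaw deck",psi)
yaw=-5.0;f=Ro.from_euler('z',yaw,degrees=True).as_matrix()
bar=np.array([.642,-.0165,.042])   # front bar centre
hook_in_tool=np.array([0,-.002,.046+.140]) # bend in tool frame
for tilt,off,z in((35,(-.12,0),.09),(35,(.030,0),.075),(35,(.030,0),.030)):
    R=tool(yaw,tilt);b=bar+f@[off[0],off[1],0];b[2]=z
    print(b,np.round(b-R@hook_in_tool,4)); plan([(b-R@hook_in_tool,R)])
E
```

```text
[ 0.37653367 -0.28970003  0.3446155 ] 0.021417226248567973 [-37.65229357   2.97005827  -9.09390595  77.77911383   0.12009436
 -27.96569247]
yaw deck -5.692220600429633
[ 0.52245664 -0.00604131  0.09      ] [0.4178 0.0031 0.2435]
29.55 -0.89 10.12 -0.607 0.025 -0.079 | mm 313 deg 35
[ 0.67188584 -0.01911467  0.075     ] [ 0.5672 -0.01    0.2285]
30.78 14.05 11.68 -0.607 0.025 -0.079 | mm 358 deg 35
[ 0.67188584 -0.01911467  0.03      ] [ 0.5672 -0.01    0.1835]
30.77 14.04 16.18 -0.607 0.025 -0.079 | mm 375 deg 35
```

```bash
python3 - <<'E'
from h import *
yaw=-5.0;f=Ro.from_euler('z',yaw,degrees=True).as_matrix()
bar=np.array([.642,-.0165,.042]); h=np.array([0,-.002,.186])
R=tool(yaw,35);b=bar+f@[-.07,0,0];b[2]=.13
print(b,b-R@h);plan([(b-R@h,R)])
E
```

```text
[ 0.57226637 -0.0103991   0.13      ] [ 0.46761919 -0.00124366  0.28350943]
29.96 4.10 6.14 -0.607 0.025 -0.079 | mm 309 deg 35
```

Emit:
move_arm(increments="10 1 0 0 0 0 0;10 1 0 0 0 0 0;30 4.1 3 -0.3 0.01 -0.04 0;30 4.1 6.1 -0.607 0.025 -0.079 0;30 4.1 6.1 -0.607 0.025 -0.079 0;30 4.1 6.1 -0.607 0.025 -0.079 0;30 4.1 6.1 -0.607 0.025 -0.079 0;30 4.1 6.1 -0.607 0.025 -0.079 0")

```text
time: 6.75
eef_pos: [0.4644, 0.0016, 0.2796]
orientation: [[0.082, 0.819, 0.567], [0.997, -0.068, -0.047], [0.0, 0.569, -0.822]]
wrist_force: [-0.1, 0.2, -1.1]
width: 0.0211
```

```bash
python3 - <<'E'
from h import *
st=manip.read_state();print(st["eef_pos"],st["width"],st["q"],np.round(st["orientation"],3))
w=manip.camera("wrist");b=manip.camera("top");s=manip.camera("scene")
np.save("w3.npy",dict(st=st,w=w),allow_pickle=True)
cv2.imwrite("pics/w3.png",cv2.resize(w["frame"],(768,576),interpolation=cv2.INTER_CUBIC))
E
```

```text
[0.46444535 0.0015551  0.27962475] 0.021052380980699063 [  3.1561648  -24.71454046 -49.26611543  30.99231132  -4.45953309
   6.48566639] [[ 0.082  0.819  0.567]
 [ 0.997 -0.068 -0.047]
 [ 0.     0.569 -0.822]]
```

View pics/w3.png

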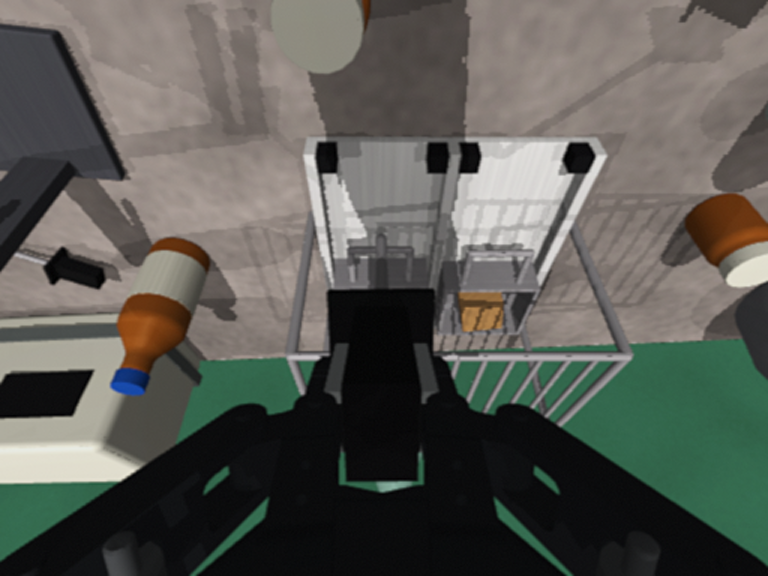

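The loop's front bar runs from (348,250) to (412,250), with the hook's toe at (381,240) in line with its middle. The rim is at about row 355, clear of the flange.

```bash
python3 - <<'E'
from h import *
D=np.load("w3.npy",allow_pickle=True).item();st,w=D["st"],D["w"]
R=np.array(st["orientation"]);p=np.array(st["eef_pos"])
for n,t in(("toe",(0,-.022,.186)),("bend",(0,-.002,.186)),("flange front",(0,-.025,.040))): print(n,proj(w,p+R@np.array(t),st)*1.5, p+R@np.array(t))
def P(n,x,y,z): print(n,np.round(atz(w,(x/1.5,y/1.5),z,st),4))
P("barL",349,250,.042);P("barR",412,250,.042);P("rimL",290,356,.175);P("rimR",630,356,.175)
P("stL",327,145,.034);P("stR",437,145,.034);P("deckL",307,140,.0);P("deckR",604,140,.0)
P("otherbarL",467,252,.042);P("otherbarR",534,252,.042)
cv2.imwrite("pics/w3c.png",cv2.resize(w["frame"][145:205,210:300],(810,540),interpolation=cv2.INTER_CUBIC))
E
```

```text
toe [380.60570404 236.96757322] [ 0.55197386 -0.00562162  0.11419424]
bend [380.61997018 262.22896361] [ 0.56835944 -0.00697377  0.12558216]
flange front [380.31706351 292.59483408] [0.46666287 0.00138205 0.23250731]
barL [ 0.6406 -0.0467  0.042 ]
barR [0.6461 0.02   0.042 ]
rimL [ 0.6234 -0.0871  0.175 ]
rimR [0.6468 0.1944 0.175 ]
stL [ 0.5205 -0.0481  0.034 ]
stR [0.5281 0.0438 0.034 ]
deckL [ 0.5351 -0.0724  0.    ]
deckR [0.5578 0.2007 0.    ]
otherbarL [0.6541 0.0784 0.042 ]
otherbarR [0.66   0.1496 0.042 ]
```

View pics/w3c.png

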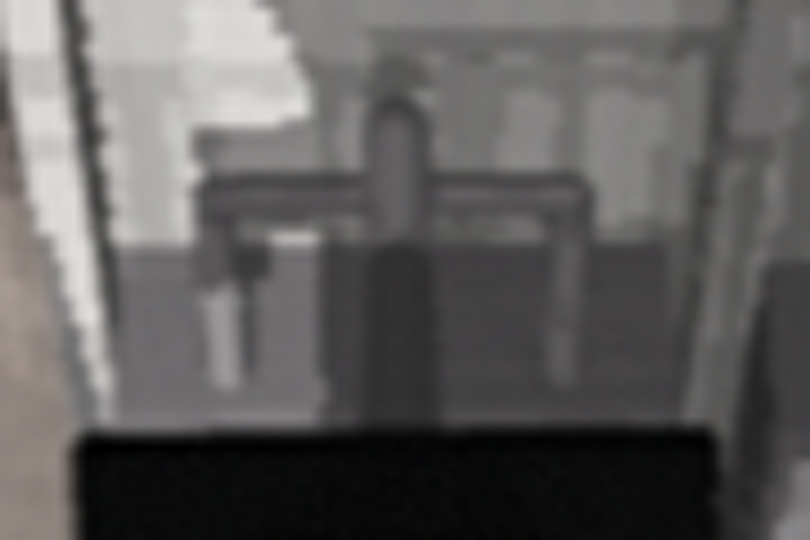

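```bash
cat >> h.py <<'E'
YAW=-4.8;FB=Ro.from_euler('z',YAW,degrees=True).as_matrix()
BAR=np.array([.643,-.0138,.042]);H=np.array([0,-.002,.186])
def pose(off,z,tilt,lat=0):
    R=tool(YAW,tilt);b=BAR+FB@[off,lat,0];b[2]=z;return b-R@H,R
E
python3 - <<'E'
from h import *
plan([pose(-.03,.085,35),pose(.031,.072,35),pose(.031,.03,35)])
E
```

```text
0.23 0.52 6.12 0.001 0.002 -0.004 | mm 61 deg 0
0.26 4.76 10.69 0.001 0.002 -0.004 | mm 117 deg 0
0.25 2.35 14.13 0.001 0.002 -0.004 | mm 143 deg 0
```

Emit:
move_arm(increments="0.2 0.5 4 0 0 0 0;0.2 0.5 6.1 0 0 0 0;0.2 0.5 6.1 0 0 0 0;0.2 2.6 8.4 0 0 -0.004 0;0.2 4.8 10.7 0 0 -0.004 0;0.2 4.8 10.7 0 0 -0.004 0;0.2 4.8 10.7 0 0 -0.004 0;0.2 4.8 10.7 0 0 -0.004 0")

```text
time: 7.7
eef_pos: [0.5693, -0.0089, 0.2263]
orientation: [[0.086, 0.815, 0.572], [0.996, -0.069, -0.051], [-0.002, 0.575, -0.818]]
wrist_force: [-0.6, 0.2, -1.1]
width: 0.0215
```

```bash
python3 - <<'E'
from h import *
st=manip.read_state();print(st["eef_pos"],st["wrist_force"],st["q"])
w=manip.camera("wrist");b=manip.camera("top")
cv2.imwrite("pics/w4.png",np.hstack([cv2.resize(w["frame"][140:230,200:310],(440,360),interpolation=cv2.INTER_CUBIC),cv2.resize(b["frame"][110:230,200:310],(330,360),interpolation=cv2.INTER_CUBIC)]))
plan([pose(.031,.072,35),pose(.031,.03,35)])
R=np.array(st["orientation"]);p=np.array(st["eef_pos"])
print(FB.T@(p+R@H-BAR), Ro.from_matrix(R.T@tool(YAW,35)).as_rotvec())
print((proj(w,BAR,st)-[200,140])*4)
E
```

```text
[ 0.56932969 -0.00892175  0.22630687] [-0.58705194  0.21707967 -1.11709778] [  0.99268179  -8.58109428 -46.51586378  17.14176978  -3.48624458
   4.79593946]
0.09 -0.05 0.07 0.002 0.002 -0.000 | mm 1 deg 0
0.10 -2.46 3.50 0.002 0.002 -0.000 | mm 43 deg 0
[ 0.03142641 -0.0018272   0.03093514] [ 0.00130508  0.00282464 -0.00085806]
[221.1989817  -13.33609091]
```

View pics/w4.png

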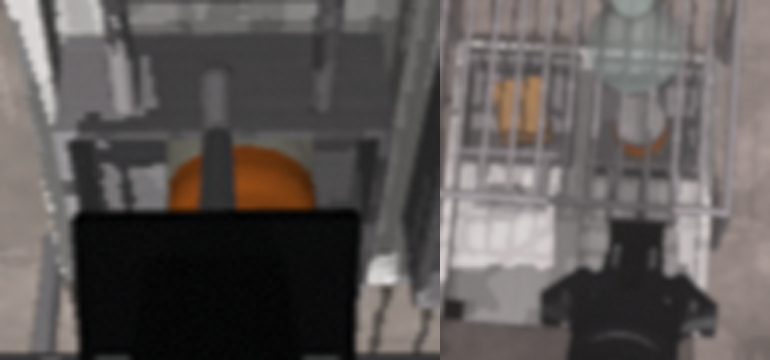

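The toe at (215,70) hangs between the loop's side bars (125 and 325), ahead of the tote wall. I'll lower it now.

Emit:
move_arm(increments="0.2 -0.6 0.9 0 0 0 0;0.2 -1.2 1.7 0 0 0 0;0.2 -1.8 2.6 0 0 0 0;0.2 -2.4 3.5 0 0 0 0;0.2 -2.4 3.5 0 0 0 0;0.2 -2.4 3.5 0 0 0 0")

```text
time: 8.4
eef_pos: [0.5691, -0.0066, 0.183]
orientation: [[0.085, 0.816, 0.572], [0.996, -0.069, -0.05], [-0.002, 0.574, -0.819]]
wrist_force: [0.7, 0.5, -0.4]
width: 0.0211
```

```bash
python3 - <<'E'
from h import *
st=manip.read_state();print(st["eef_pos"],st["wrist_force"],st["q"])
R=np.array(st["orientation"]);p=np.array(st["eef_pos"]);print(FB.T@(p+R@H-BAR),(p+R@H)[2])
w=manip.camera("wrist");s=manip.camera("scene")
cv2.imwrite("pics/w5.png",np.hstack([cv2.resize(w["frame"][100:220,200:310],(440,480),interpolation=cv2.INTER_CUBIC),cv2.resize(s["frame"][190:280,195:255],(320,480),interpolation=cv2.INTER_CUBIC)]))
print((proj(w,BAR,st)-[200,100])*4)
plan([pose(.012,.03,35),pose(-.03,.03,30),pose(-.07,.03,22),pose(-.10,.03,16),pose(-.12,.03,12)])
E
```

```text
[ 0.56911598 -0.00655143  0.18302276] [ 0.65070832  0.54283643 -0.39912742] [  1.31787418  -5.38525209 -50.33871559  10.18283772  -3.64514838
   5.02152281]
[ 0.03089418  0.00059122 -0.01243213] 0.02956786628096142
[212.36944349 257.87780513]
-0.11 -1.66 -1.07 0.003 0.002 -0.000 | mm 20 deg 0
-0.12 -3.47 -3.40 0.090 0.002 -0.000 | mm 49 deg 5
-0.12 -4.18 -5.26 0.229 0.002 -0.001 | mm 67 deg 13
-0.13 -4.77 -6.42 0.334 0.002 -0.001 | mm 80 deg 19
-0.13 -5.20 -7.09 0.404 0.002 -0.001 | mm 88 deg 23
```

View pics/w5.png

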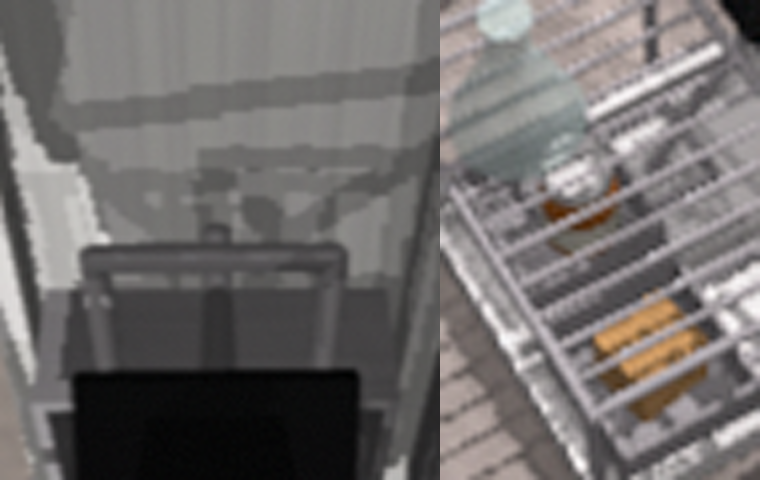

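The bar at row 255 now crosses above the toe, whose tip shows beyond it at (217,235), with no contact force. The hook is engaged. I'll start a gentle pull and bring the tool upright on the way.

```bash
python3 - <<'E'
from h import *
plan([pose(o/1000,.030,t) for o,t in((25,35),(18,34),(10,32.5),(2,31),(-6,29),(-14,27),(-22,25),(-30,23))])
E
```

```text
-0.11 -0.59 -0.32 0.003 0.002 -0.000 | mm 7 deg 0
-0.11 -0.84 -0.72 0.020 0.002 -0.000 | mm 11 deg 1
-0.11 -1.01 -1.16 0.046 0.002 -0.000 | mm 15 deg 3
-0.11 -1.18 -1.58 0.072 0.002 -0.000 | mm 20 deg 4
-0.11 -1.19 -1.98 0.107 0.002 -0.000 | mm 23 deg 6
-0.12 -1.20 -2.35 0.142 0.002 -0.000 | mm 26 deg 8
-0.12 -1.21 -2.70 0.177 0.002 -0.000 | mm 30 deg 10
-0.12 -1.23 -3.03 0.212 0.002 -0.001 | mm 33 deg 12
```

Emit:
move_arm(increments="-0.1 -0.6 -0.3 0 0 0 0;-0.1 -0.84 -0.72 0.02 0 0 0;-0.1 -1 -1.16 0.046 0 0 0;-0.1 -1.18 -1.58 0.072 0 0 0;-0.1 -1.19 -1.98 0.107 0 0 0;-0.1 -1.2 -2.35 0.142 0 0 0;-0.1 -1.21 -2.7 0.177 0 0 0;-0.1 -1.23 -3.03 0.212 0 0 0")

```text
time: 9.3
eef_pos: [0.5434, -0.0052, 0.2036]
orientation: [[0.085, 0.916, 0.391], [0.996, -0.078, -0.035], [-0.001, 0.393, -0.92]]
wrist_force: [2.0, 0.7, -0.9]
width: 0.0212
```

```bash
python3 - <<'E'
from h import *
st=manip.read_state();print(st["eef_pos"],st["wrist_force"],st["width"])
R=np.array(st["orientation"]);p=np.array(st["eef_pos"]);print(FB.T@(p+R@H-BAR),(p+R@H)[2])
plan([pose(o/1000,.030,t) for o,t in((-38,21),(-46,19),(-54,17),(-62,15),(-70,14),(-78,13),(-86,12),(-94,12))])
E
```

```text
[ 0.54337777 -0.00524501  0.20363956] [ 1.95120377  0.72985616 -0.93696804] 0.021205645019418216
[-0.02881282 -0.00018194 -0.0102146 ] 0.03178539670853425
-0.02 -0.23 -0.18 0.037 0.002 -0.001 | mm 3 deg 2
-0.02 -0.32 -0.45 0.072 0.002 -0.001 | mm 5 deg 4
-0.02 -0.41 -0.70 0.107 0.002 -0.001 | mm 8 deg 6
-0.02 -0.50 -0.92 0.142 0.002 -0.001 | mm 11 deg 8
-0.02 -0.91 -1.19 0.159 0.002 -0.001 | mm 15 deg 9
-0.02 -1.33 -1.44 0.177 0.002 -0.001 | mm 20 deg 10
-0.02 -1.75 -1.69 0.194 0.002 -0.001 | mm 24 deg 11
-0.03 -2.48 -2.01 0.194 0.002 -0.001 | mm 32 deg 11
```

Emit:
move_arm(increments="0 -0.23 -0.18 0.037 0 0 0;0 -0.32 -0.45 0.072 0 0 0;0 -0.41 -0.7 0.107 0 0 0;0 -0.5 -0.92 0.142 0 0 0;0 -0.91 -1.19 0.159 0 0 0;0 -1.33 -1.44 0.177 0 0 0;0 -1.75 -1.69 0.194 0 0 0;0 -2.48 -2.01 0.194 0 0 0")

```text
time: 10.1
eef_pos: [0.5134, -0.0026, 0.2131]
orientation: [[0.085, 0.974, 0.208], [0.996, -0.083, -0.019], [-0.001, 0.209, -0.978]]
wrist_force: [2.4, -0.2, 0.3]
width: 0.021
```

```bash
python3 - <<'E'
from h import *
st=manip.read_state();print(st["eef_pos"],st["wrist_force"],st["width"])
R=np.array(st["orientation"]);p=np.array(st["eef_pos"]);print(FB.T@(p+R@H-BAR),(p+R@H)[2])
plan([pose(o/1000,.030,12) for o in (-100,-105,-110,-114,-117,-120,-123,-125)])
b=manip.camera("top");w=manip.camera("wrist")
cv2.imwrite("pics/w6.png",np.hstack([cv2.resize(w["frame"][70:250,180:330],(400,480),interpolation=cv2.INTER_CUBIC),cv2.resize(b["frame"][100:240,195:310],(394,480),interpolation=cv2.INTER_CUBIC)]))
E
```

```text
[ 0.51338654 -0.00263044  0.21305874] [ 2.38755421 -0.22066333  0.28487577] 0.021002456821078867
[-9.31273606e-02 -3.76473702e-05 -1.12415536e-02] 0.03075844637514316
-0.03 -0.66 -0.07 0.001 0.002 -0.001 | mm 7 deg 0
-0.03 -1.15 -0.17 0.001 0.002 -0.001 | mm 12 deg 0
-0.03 -1.64 -0.28 0.001 0.002 -0.001 | mm 17 deg 0
-0.03 -2.03 -0.36 0.001 0.002 -0.001 | mm 21 deg 0
-0.03 -2.32 -0.43 0.001 0.002 -0.001 | mm 24 deg 0
-0.03 -2.62 -0.49 0.001 0.002 -0.001 | mm 27 deg 0
-0.03 -2.91 -0.55 0.001 0.002 -0.001 | mm 30 deg 0
-0.03 -3.11 -0.59 0.001 0.002 -0.001 | mm 32 deg 0
```

View pics/w6.png

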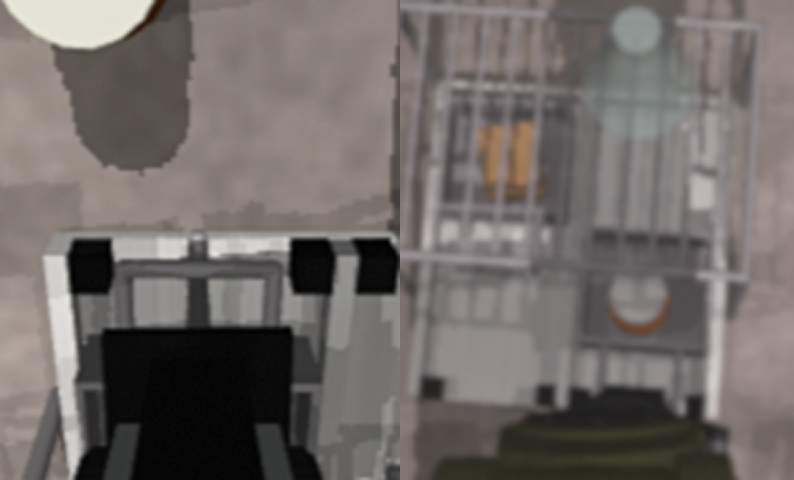

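The tote is following in its lane, with the jar upright at (640,300) and the loop passing between the stops. I'll keep pulling slowly.

Emit:
move_arm(increments="0 -0.66 -0.07 0 0 0 0;0 -1.15 -0.17 0 0 0 0;0 -1.64 -0.28 0 0 0 0;0 -2.03 -0.36 0 0 0 0;0 -2.32 -0.43 0 0 0 0;0 -2.62 -0.49 0 0 0 0;0 -2.91 -0.55 0 0 0 0;0 -3.11 -0.59 0 0 0 0")

```text
time: 11.0
eef_pos: [0.4797, 0.0002, 0.2115]
orientation: [[0.085, 0.975, 0.206], [0.996, -0.083, -0.019], [-0.002, 0.207, -0.978]]
wrist_force: [3.3, -0.2, 0.2]
width: 0.0214
```

```bash
python3 - <<'E'
from h import *
st=manip.read_state();print(st["eef_pos"],st["wrist_force"],st["width"])
R=np.array(st["orientation"]);p=np.array(st["eef_pos"]);print(FB.T@(p+R@H-BAR),(p+R@H)[2])
plan([pose(o/1000,.030,12) for o in (-127,-129,-131,-133)])
E
```

```text
[4.79747523e-01 1.84492354e-04 2.11549623e-01] [ 3.33128035 -0.16752783  0.17207127] 0.021354718029973314
[-1.27255434e-01 -5.83859433e-05 -1.28255889e-02] 0.029174411069779194
-0.03 0.03 -0.08 -0.001 0.002 -0.001 | mm 1 deg 0
-0.03 -0.17 -0.12 -0.001 0.002 -0.001 | mm 2 deg 0
-0.03 -0.36 -0.16 -0.001 0.002 -0.001 | mm 4 deg 0
-0.03 -0.56 -0.20 -0.001 0.002 -0.001 | mm 6 deg 0
```

Emit:
move_arm(increments="0 -0.15 -0.04 0 0 0 0;0 -0.25 -0.06 0 0 0 0;0 -0.25 -0.06 0 0 0 0")

```text
time: 11.3
eef_pos: [0.4773, 0.0002, 0.2117]
orientation: [[0.085, 0.975, 0.207], [0.996, -0.083, -0.02], [-0.002, 0.208, -0.978]]
wrist_force: [3.9, -0.9, 0.1]
width: 0.0211
```

Emit:
move_arm(increments="0 -0.15 -0.04 0 0 0 0;0 -0.25 -0.06 0 0 0 0;0 -0.25 -0.06 0 0 0 0")

```text
time: 11.6
eef_pos: [0.4746, 0.0004, 0.2118]
orientation: [[0.085, 0.975, 0.207], [0.996, -0.083, -0.02], [-0.002, 0.207, -0.978]]
wrist_force: [3.6, -0.9, 0.7]
width: 0.0213
```

Emit:
move_arm(increments="0 -0.15 -0.04 0 0 0 0;0 -0.25 -0.06 0 0 0 0;0 -0.25 -0.06 0 0 0 0")

```text
time: 11.9
eef_pos: [0.4718, 0.0007, 0.2117]
orientation: [[0.085, 0.975, 0.206], [0.996, -0.083, -0.02], [-0.002, 0.207, -0.978]]
wrist_force: [4.7, -1.4, -0.9]
width: 0.0213
```

Emit:
move_arm(increments="0 -0.15 -0.04 0 0 0 0;0 -0.25 -0.06 0 0 0 0;0 -0.25 -0.06 0 0 0 0")

```text
time: 12.2
eef_pos: [0.4689, 0.001, 0.2118]
orientation: [[0.085, 0.975, 0.206], [0.996, -0.083, -0.019], [-0.002, 0.207, -0.978]]
wrist_force: [4.0, -0.7, -0.4]
width: 0.0213
```

```bash
python3 - <<'E'
from h import *
st=manip.read_state();print(st["eef_pos"],st["wrist_force"],st["width"])
R=np.array(st["orientation"]);p=np.array(st["eef_pos"]);print(FB.T@(p+R@H-BAR),(p+R@H)[2])
w=manip.camera("wrist");b=manip.camera("top")
cv2.imwrite("pics/w7.png",np.hstack([cv2.resize(w["frame"][110:230,190:320],(520,480),interpolation=cv2.INTER_CUBIC),cv2.resize(b["frame"][140:240,245:310],(280,480),interpolation=cv2.INTER_CUBIC)]))
E
```

```text
[0.46894109 0.00101577 0.21175011] [ 4.03905651 -0.7487406  -0.35832931] 0.021322151689201464
[-0.13815898 -0.00017932 -0.01263813] 0.02936186524671719
```

View pics/w7.png

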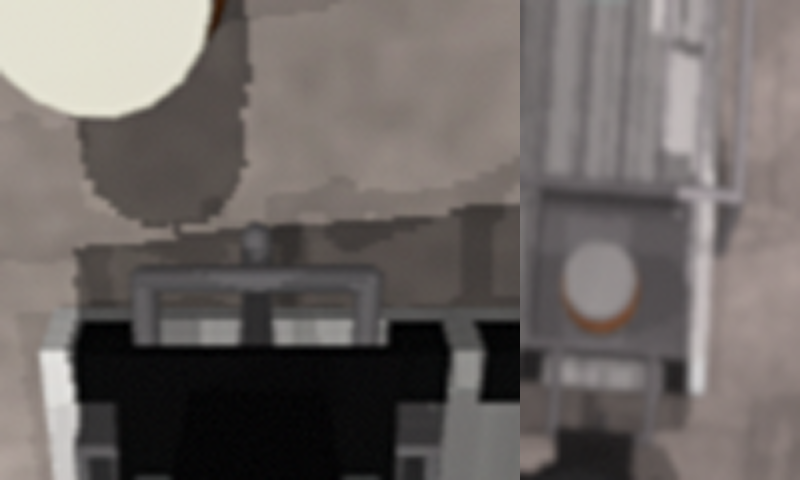

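The tote's front wall (row 352) is almost on the stops (row 362), and the force is still sliding friction only. I'll continue in small steps.

Emit:
move_arm(increments="0 -0.15 -0.04 0 0 0 0;0 -0.3 -0.06 0 0 0 0;0 -0.3 -0.06 0 0 0 0")

```text
time: 12.6
eef_pos: [0.4661, 0.0013, 0.2119]
orientation: [[0.085, 0.975, 0.207], [0.996, -0.083, -0.019], [-0.002, 0.207, -0.978]]
wrist_force: [4.5, 0.1, -1.1]
width: 0.0213
```

Emit:
move_arm(increments="0 -0.15 -0.04 0 0 0 0;0 -0.3 -0.06 0 0 0 0;0 -0.3 -0.06 0 0 0 0")

```text
time: 12.9
eef_pos: [0.4628, 0.0016, 0.2119]
orientation: [[0.085, 0.975, 0.206], [0.996, -0.083, -0.019], [-0.002, 0.207, -0.978]]
wrist_force: [2.9, -0.5, -0.5]
width: 0.0214
```

```bash
python3 - <<'E'
from h import *
w=manip.camera("wrist")
st=dict(eef_pos=[.46894,.00102,.21175],orientation=[[0.085,0.975,0.206],[0.996,-0.083,-0.019],[-0.002,0.207,-0.978]])
q=atz(w,(190+257/4,110+276/4),.042,st);print(q,FB.T@(q-BAR))
q=atz(w,(190+257/4,110+240/4),.03,st);print("toe",q,FB.T@(q-BAR))
E
```

```text
[ 0.50454087 -0.00152746  0.042     ] [-1.39000476e-01  6.43534906e-04 -2.08166817e-17]
toe [ 0.49890854 -0.00105624  0.03      ] [-0.14465248  0.0006418  -0.012     ]
```

Emit:
move_arm(increments="0 -0.15 -0.04 0 0 0 0;0 -0.3 -0.06 0 0 0 0;0 -0.3 -0.06 0 0 0 0")

```text
time: 13.25
eef_pos: [0.4594, 0.0019, 0.2117]
orientation: [[0.085, 0.975, 0.206], [0.996, -0.083, -0.019], [-0.002, 0.207, -0.978]]
wrist_force: [3.0, -0.2, 0.1]
width: 0.0216
```

Emit:
move_arm(increments="0 -0.15 -0.04 0 0 0 0;0 -0.3 -0.06 0 0 0 0;0 -0.3 -0.06 0 0 0 0")

```text
time: 13.55
eef_pos: [0.4562, 0.0022, 0.2117]
orientation: [[0.085, 0.975, 0.206], [0.996, -0.083, -0.019], [-0.001, 0.207, -0.978]]
wrist_force: [3.9, -1.0, -1.2]
width: 0.0214
```

```bash
python3 - <<'E'
from h import *
st=manip.read_state();w=manip.camera("wrist");g=cv2.cvtColor(w["frame"],cv2.COLOR_BGR2GRAY)
R=np.array(st["orientation"]);p=np.array(st["eef_pos"])
print("noslip bend off",FB.T@(p+R@H-BAR))
for n,t in(("toetip",(0,-.0245,.186)),("bend",(0,-.002,.186)),("barpred",(0,-.0105,.172))): print(n,proj(w,p+R@np.array(t),st))
for o in(-.127,-.139,-.149,-.155): print("bar@",o,proj(w,BAR+FB@[o,0,0],st))
print("stop front", [proj(w,BAR+FB@[-.1386+.025+o,-.03,-.004],st) for o in(.007,.025)])
for u in(240,254,268): print(u,[(v,int(g[v,u-1:u+2].mean())) for v in range(150,202,2)])
b=manip.camera("top")
for c,n in((w,"wrist"),(b,"top")):
  for k in("tote","jar","pullhook"):
    for d in manip.silhouettes(c,k)[:2]: print(n,k,np.round(d["box"],1),round(d["confidence"],2))
print("lidtop px->", atz(b,(267,150),.09))
E
```

```text
noslip bend off [-1.51014327e-01 -2.67511801e-05 -1.26544459e-02]
toetip [253.68154934 155.64258853]
bend [253.6971386  174.66744062]
barpred [253.68196761 170.27142755]
bar@ -0.127 [253.74518655 197.72962599]
bar@ -0.139 [253.72212775 188.80965643]
bar@ -0.149 [253.70222966 181.11236871]
bar@ -0.155 [253.68997944 176.37354751]
stop front [array([229.38693661, 210.35506897]), array([230.05670132, 222.28174972])]
240 [(150, 79), (152, 80), (154, 81), (156, 82), (158, 82), (160, 81), (162, 80), (164, 81), (166, 81), (168, 79), (170, 74), (172, 69), (174, 68), (176, 68), (178, 68), (180, 68), (182, 68), (184, 69), (186, 57), (188, 76), (190, 86), (192, 71), (194, 66), (196, 78), (198, 108), (200, 97)]
254 [(150, 126), (152, 127), (154, 128), (156, 132), (158, 135), (160, 137), (162, 135), (164, 128), (166, 97), (168, 73), (170, 76), (172, 76), (174, 67), (176, 59), (178, 79), (180, 95), (182, 94), (184, 78), (186, 56), (188, 87), (190, 99), (192, 78), (194, 41), (196, 43), (198, 43), (200, 32)]
268 [(150, 127), (152, 126), (154, 125), (156, 124), (158, 125), (160, 125), (162, 127), (164, 93), (166, 75), (168, 62), (170, 61), (172, 70), (174, 74), (176, 76), (178, 78), (180, 82), (182, 80), (184, 78), (186, 60), (188, 76), (190, 83), (192, 66), (194, 72), (196, 82), (198, 112), (200, 101)]
wrist tote [210.2 184.7 299.2 239.3] 0.68
wrist jar [334.  271.6 373.3 348.8] 0.33
wrist pullhook [359.4  62.4 509.6 117.1] 0.88
wrist pullhook [  0.  270.7  46.1 306.3] 0.68
top tote [244.6 180.4 284.8 232.2] 0.95
top jar [257.3 190.1 272.5 212.2] 0.76
top jar [184.  100.9 300.8 221.3] 0.73
top pullhook [252.9 230.2 268.4 244.3] 0.74
top pullhook [383.8 165.3 433.6 192.8] 0.62
lidtop px-> [ 0.72973751 -0.01661764  0.09      ]
```

```bash
cat >> h.py <<'E'
def Hs(pt,deg):  # hook point (tool frame, no slip) after pivoting about jaw axis
    g=np.array([0,0,.003]);return g+Ro.from_rotvec([np.radians(deg),0,0]).as_matrix()@(np.asarray(pt,float)-g)
def pose2(off,z,htilt,d,lat=0):
    """TCP pose so that the bend is at off,z and the hook's own tilt is htilt, pivot d"""
    R=tool(YAW,htilt-d);b=BAR+FB@[off,lat,0];b[2]=z;return b-R@Hs([0,-.002,.186],-d),R
E
python3 - <<'E'
from h import *
st=manip.read_state();w=manip.camera("wrist")
R=np.array(st["orientation"]);p=np.array(st["eef_pos"])
for d in(-8,-6,-4,0,4,6,8,9):
    t=p+R@Hs([0,-.0245,.186],-d);b=p+R@Hs([0,-.002,.186],-d)
    print(d,proj(w,t,st),FB.T@(b-BAR),b[2])
E
```

```text
-8 [253.65925303 133.72435036] [-1.76259059e-01 -1.43959529e-06 -1.59437149e-02] 0.02605628514195102
-6 [253.66519787 139.27778668] [-1.69889079e-01 -9.22729617e-06 -1.54648054e-02] 0.02653519463134127
-4 [253.67088798 144.77824882] [-1.63539693e-01 -1.66471368e-05 -1.47638786e-02] 0.02723612138467349
0 [253.68155172 155.64253596] [-1.50933609e-01 -3.03475366e-05 -1.26996587e-02] 0.02930034134464174
4 [253.6913302  166.35975852] [-1.38502225e-01 -4.24740479e-05 -9.76111165e-03] 0.032238888349705425
6 [253.69591053 171.67576198] [-1.32371012e-01 -4.79283254e-05 -7.96827473e-03] 0.03403172527391851
8 [253.70029569 176.96977759] [-1.26306103e-01 -5.29675914e-05 -5.96255391e-03] 0.03603744609423762
9 [253.70241736 179.61000587] [-1.23300825e-01 -5.53296565e-05 -4.88061563e-03] 0.03711938437333487
```

The bar has stayed at offset −0.138, which is where contact with the stops puts it (−0.1386). The last pull only pivoted the hook about 8° in the grip, so the tote rests on its stops. I'll disengage, allowing for that pivot.

```bash
python3 - <<'E'
from h import *
d=7.8
plan([pose2(-.120,.031,19.8,d),pose2(-.104,.031,19.8,d),pose2(-.104,.075,19.8,d),pose2(-.104,.12,19.8,d)])
E
```

```text
-0.03 0.55 0.62 -0.001 0.002 -0.001 | mm 8 deg 0
-0.03 2.11 0.95 -0.001 0.002 -0.001 | mm 23 deg 0
-0.03 3.02 -3.36 -0.001 0.002 -0.001 | mm 45 deg 0
-0.04 3.95 -7.76 -0.001 0.002 -0.001 | mm 87 deg 0
```

Emit:
move_arm(increments="0 0.5 0.6 0 0 0 0;0 1 0.7 0 0 0 0;0 1.6 0.85 0 0 0 0;0 2.1 0.95 0 0 0 0;0 2.1 0.95 0 0 0 0;0 2.1 0.95 0 0 0 0", squeeze=100)

```text
time: 14.6
eef_pos: [0.4786, 0.0003, 0.2065]
orientation: [[0.085, 0.975, 0.205], [0.996, -0.083, -0.019], [-0.002, 0.206, -0.979]]
wrist_force: [0.1, -0.1, -1.6]
width: 0.0207
```

```bash
python3 - <<'E'
from h import *
st=manip.read_state();w=manip.camera("wrist");g=cv2.cvtColor(w["frame"],cv2.COLOR_BGR2GRAY);print(st["wrist_force"])
R=np.array(st["orientation"]);p=np.array(st["eef_pos"])
for d in(6,8): print(d,proj(w,p+R@Hs([0,-.0245,.186],-d),st),FB.T@(p+R@Hs([0,-.002,.186],-d)-BAR))
print("bar -.1386 at",proj(w,BAR+FB@[-.1386,0,0],st),"edges",proj(w,BAR+FB@[-.1346,0,0],st))
for u in(240,254,268): print(u,[(v,int(g[v,u-1:u+2].mean())) for v in range(150,210,2)])
cv2.imwrite("pics/w8.png",cv2.resize(w["frame"][110:230,190:320],(780,720),interpolation=cv2.INTER_CUBIC)[:600])
d=7.8;plan([pose2(-.104,.031,19.8,d),pose2(-.104,.075,19.8,d),pose2(-.104,.15,19.8,d)])
E
```

```text
[ 0.14755147 -0.11034044 -1.61995656]
6 [253.6957827 171.6753195] [-1.10040516e-01 -7.92011629e-05 -1.31642872e-02]
8 [253.70017029 176.96935196] [-1.03974241e-01 -8.45563030e-05 -1.11627025e-02]
bar -.1386 at [253.6977025  173.54434903] edges [253.70605629 176.81438592]
240 [(150, 81), (152, 80), (154, 80), (156, 79), (158, 76), (160, 79), (162, 121), (164, 121), (166, 130), (168, 134), (170, 91), (172, 79), (174, 101), (176, 88), (178, 75), (180, 54), (182, 66), (184, 80), (186, 117), (188, 127), (190, 130), (192, 130), (194, 117), (196, 115), (198, 64), (200, 23), (202, 9), (204, 10), (206, 10), (208, 11)]
254 [(150, 130), (152, 127), (154, 124), (156, 126), (158, 123), (160, 114), (162, 116), (164, 119), (166, 129), (168, 129), (170, 84), (172, 80), (174, 101), (176, 87), (178, 88), (180, 96), (182, 95), (184, 94), (186, 95), (188, 96), (190, 85), (192, 41), (194, 42), (196, 42), (198, 44), (200, 20), (202, 6), (204, 9), (206, 9), (208, 8)]
268 [(150, 128), (152, 115), (154, 111), (156, 108), (158, 120), (160, 123), (162, 124), (164, 128), (166, 126), (168, 120), (170, 71), (172, 80), (174, 101), (176, 87), (178, 76), (180, 77), (182, 76), (184, 85), (186, 124), (188, 129), (190, 128), (192, 125), (194, 100), (196, 100), (198, 57), (200, 24), (202, 7), (204, 8), (206, 9), (208, 9)]
-0.02 0.04 -0.01 -0.002 0.002 -0.001 | mm 0 deg 0
-0.03 0.95 -4.32 -0.002 0.002 -0.001 | mm 44 deg 0
-0.04 2.49 -11.66 -0.002 0.002 -0.001 | mm 119 deg 0
```

Emit:
move_arm(increments="0 0.2 -1 0 0 0 0;0 0.45 -2 0 0 0 0;0 0.65 -3 0 0 0 0;0 0.95 -4.3 0 0 0 0;0 0.95 -4.3 0 0 0 0")

```text
time: 15.15
eef_pos: [0.4806, 0.0003, 0.2536]
orientation: [[0.085, 0.974, 0.21], [0.996, -0.083, -0.019], [-0.001, 0.211, -0.978]]
wrist_force: [1.3, -0.2, -1.1]
width: 0.021
```

```bash
python3 - <<'E'
from h import *
st=manip.read_state();w=manip.camera("wrist");g=cv2.cvtColor(w["frame"],cv2.COLOR_BGR2GRAY);print(st["wrist_force"])
print("bar -.1386 at",proj(w,BAR+FB@[-.1386,0,0],st))
for u in(230,276): print(u,[(v,int(g[v,u-1:u+2].mean())) for v in range(176,220,2)])
R=np.array(st["orientation"]);p=np.array(st["eef_pos"])
# next: up, then to in front of the stand fork with hook vertical (TCP tilt -d)
d=7.8
fs=Ro.from_euler('z',-9.7,degrees=True).as_matrix()
hang=np.array([.477,-.3075,.2463])-np.array([0,0,.046])+fs@[-.002,0,0]   # hook origin when it hung
Rg=tool(-9.7,-d)
def hp(dx,dz): return hang+fs@[dx,0,0]+[0,0,dz]-Rg@Hs([0,-.002,.046],-d),Rg
plan([(p+[0,0,.09],R),(p+[-.02,-.12,.09],Rg),hp(-.10,.1),hp(-.10,.018)])
E
```

```text
[ 1.30684403 -0.23535713 -1.07574085]
bar -.1386 at [253.52257713 155.09440543]
230 [(176, 68), (178, 68), (180, 69), (182, 78), (184, 84), (186, 85), (188, 86), (190, 86), (192, 57), (194, 65), (196, 91), (198, 65), (200, 29), (202, 7), (204, 11), (206, 11), (208, 11), (210, 10), (212, 10), (214, 11), (216, 10), (218, 10)]
276 [(176, 71), (178, 69), (180, 60), (182, 79), (184, 84), (186, 85), (188, 85), (190, 83), (192, 56), (194, 68), (196, 95), (198, 70), (200, 31), (202, 8), (204, 10), (206, 11), (208, 11), (210, 11), (212, 10), (214, 10), (216, 9), (218, 11)]
-0.01 1.97 -8.91 -0.002 0.000 -0.000 | mm 91 deg 0
-12.13 1.01 -9.10 0.347 -0.002 0.085 | mm 152 deg 20
-29.87 -5.48 -10.74 0.347 -0.002 0.085 | mm 322 deg 20
-29.86 -7.19 -2.72 0.347 -0.002 0.085 | mm 308 deg 20
```

Emit:
move_arm(increments="0 0.9 -4.5 0 0 0 0;0 2 -9 0 0 0 0;-12 -1 -9.5 0.15 0 0.03 0;-12 -1 -9.5 0.3 0 0.06 0;-29.9 -5.5 -10.7 0.347 0 0.085 0;-29.9 -5.5 -10.7 0.347 0 0.085 0;-29.9 -5.5 -10.7 0.347 0 0.085 0;-29.9 -5.5 -10.7 0.347 0 0.085 0")

```text
time: 16.0
eef_pos: [0.3808, -0.2846, 0.3451]
orientation: [[0.169, 0.976, -0.134], [0.986, -0.167, 0.025], [0.002, -0.137, -0.991]]
wrist_force: [0.8, 0.7, -0.7]
width: 0.021
```

```bash
cat >> h.py <<'E'
fs=Ro.from_euler('z',-9.7,degrees=True).as_matrix()
hang=np.array([.477,-.3075,.2463])-np.array([0,0,.046])+fs@[-.002,0,0]
def hp(dx,dz,d=7.8,dy=0):
    Rg=tool(-9.7,-d);return hang+fs@[dx,dy,0]+[0,0,dz]-Rg@Hs([0,-.002,.046],-d),Rg
E
python3 - <<'E'
from h import *
st=manip.read_state();print(st["eef_pos"],st["wrist_force"],st["width"])
plan([hp(-.1,.1),hp(-.10,.018)])
E
```

```text
[ 0.38081083 -0.28464857  0.34506173] [ 0.77376592  0.7077771  -0.70735483] 0.021032653128552577
-0.63 -0.11 -0.11 -0.001 -0.002 -0.000 | mm 6 deg 0
-0.65 1.01 8.01 -0.001 -0.002 -0.000 | mm 81 deg 0
```

```bash
python3 - <<'E'
from h import *
st=manip.read_state();w=manip.camera("wrist");s=manip.camera("scene");g=cv2.cvtColor(w["frame"],cv2.COLOR_BGR2GRAY).astype(int)
R=np.array(st["orientation"]);p=np.array(st["eef_pos"])
for d in(4,6,8,10): print(d,[np.round(proj(w,p+R@Hs(t,-d),st),1) for t in([0,-.0245,.186],[0,-.002,.1815],[0,-.025,.040],[0,-.025,.046])],"scene top/toe",[np.round(proj(s,p+R@Hs(t,-d)),1) for t in([0,-.0245,.186],[0,-.002,.186])])
for v in range(130,216,3): print(v,g[v,234:276:2])
for c in(w,s):
  for m in manip.silhouettes(c,"pullhook")[:3]: print(np.round(m["box"],1),round(m["confidence"],2))
E
```

```text
4 [array([253.7, 166.1]), array([253.7, 185.8]), array([253.5, 197.6]), array([253.5, 195.3])] scene top/toe [array([265.4, 113.6]), array([260.2, 115.7])]
6 [array([253.7, 171.4]), array([253.7, 190.9]), array([253.5, 199.2]), array([253.5, 197.2])] scene top/toe [array([264. , 114.3]), array([258.8, 116.3])]
8 [array([253.7, 176.7]), array([253.7, 196.1]), array([253.5, 200.9]), array([253.5, 199.1])] scene top/toe [array([262.5, 115. ]), array([257.3, 116.8])]
10 [array([253.7, 182. ]), array([253.7, 201.3]), array([253.5, 202.6]), array([253.5, 201.1])] scene top/toe [array([261. , 115.7]), array([255.8, 117.3])]
130 [119 119 118 117 117 124 126 126 125 122 122 120 118 121 125 129 124 121
 121 122 123]
133 [119 124 125 125 125 126 124 121 119 118 118 118 120 125 128 129 129 128
 126 126 125]
136 [122 126 125 126 125 126 125 121 121 121 121 121 123 126 128 130 132 134
 134 133 129]
139 [122 123 123 122 125 126 125 127 128 128 128 125 124 123 125 128 131 134
 133 132 132]
142 [124 123 124 125 126 126 125 126 128 130 131 127 123 119 119 123 128 133
 134 133 131]
145 [126 127 128 128
[... 1538 characters left out ...]
8 136 135 135 135 135 137 104  76  79  65 115 136 136 139 140 139
 137 137 137]
199 [131 132 130 128 126 126 128 129  89  72  74  63 110 130 131 134 138 136
 136 133 134]
202 [12 10 11 10 11 10 11 12 12 12 12 12 11 14 12 12 10 13 12 12 12]
205 [16 16 16 16 16 18 17 16 17 17 17 16 17 17 18 18 18 17 15 16 16]
208 [17 15 17 17 18 18 17 16 16 16 16 15 15 15 13 16 14 15 15 16 15]
211 [17 15 12 11 13 11 11 11 12 10 10 11 11 11 12 12 11  9 12 15 16]
214 [14 12 10  7  9  9  8  9  7  8  9  9  7 10 10  9 10  7  9  8 14]
[219.4 176.7 286.  318.8] 0.57
[484.5 145.3 510.7 156.6] 0.57
[460.6 298.1 512.  374.8] 0.49
[249.3  72.4 264.1 117.8] 0.76
[326.3 257.2 348.3 284.6] 0.7
[178.  148.  185.9 164.5] 0.62
```

```bash
python3 - <<'E'
from h import *
d=7.5
plan([hp(-.1,.07,d),hp(-.10,.02,d),hp(-.05,.02,d),hp(.003,.02,d),hp(.003,.0,d)])
E
```

```text
-0.75 0.30 2.87 -0.006 -0.003 -0.003 | mm 30 deg 0
-0.76 0.99 7.82 -0.006 -0.003 -0.003 | mm 79 deg 0
-0.75 5.94 7.14 -0.006 -0.003 -0.003 | mm 93 deg 0
-0.73 11.19 6.41 -0.006 -0.003 -0.003 | mm 129 deg 0
-0.73 11.46 8.40 -0.006 -0.003 -0.003 | mm 142 deg 0
```

Emit:
move_arm(increments="-0.75 0.3 2.9 -0.006 -0.003 0 0;-0.75 1 7.8 -0.006 -0.003 0 0;-0.75 1 7.8 -0.006 -0.003 0 0;-0.75 1 7.8 -0.006 -0.003 0 0;-0.75 1 7.8 -0.006 -0.003 0 0")

```text
time: 16.7
eef_pos: [0.3807, -0.2907, 0.269]
orientation: [[0.17, 0.977, -0.126], [0.985, -0.169, 0.02], [-0.002, -0.127, -0.992]]
wrist_force: [1.8, -0.2, -0.9]
width: 0.0213
```

```bash
python3 - <<'E'
from h import *
st=manip.read_state();print(st["eef_pos"],st["wrist_force"])
d=7.5
plan([hp(-.10,.02,d),hp(-.05,.02,d),hp(.003,.02,d),hp(.003,.0,d)])
E
```

```text
[ 0.38072226 -0.29073644  0.26897283] [ 1.82039784 -0.1588853  -0.89702872]
-0.03 -0.15 0.29 0.003 0.002 -0.002 | mm 3 deg 0
-0.02 4.81 -0.35 0.003 0.002 -0.002 | mm 48 deg 0
-0.01 10.06 -1.02 0.003 0.002 -0.002 | mm 101 deg 0
-0.01 10.32 0.96 0.003 0.002 -0.002 | mm 104 deg 0
```

Emit:
move_arm(increments="0 2 0 0 0 0 0;0 4.8 -0.4 0 0 0 0;0 7.5 -0.7 0 0 0 0;0 10.1 -1 0 0 0 0;0 10.1 -1 0 0 0 0;0 10.1 -1 0 0 0 0")

```text
time: 17.3
eef_pos: [0.482, -0.3082, 0.2678]
orientation: [[0.169, 0.978, -0.124], [0.986, -0.168, 0.018], [-0.003, -0.125, -0.992]]
wrist_force: [-0.5, 0.1, -1.5]
width: 0.021
```

```bash
python3 - <<'E'
from h import *
st=manip.read_state();print(st["eef_pos"],st["wrist_force"])
d=7.5
plan([hp(.003,.02,d),hp(.003,.01,d),hp(.003,.0,d)])
E
```

```text
[ 0.48198351 -0.30819396  0.26777779] [-0.52906365  0.05541392 -1.47955512]
-0.02 -0.14 0.17 0.005 0.003 -0.001 | mm 2 deg 0
-0.01 -0.02 1.16 0.005 0.003 -0.001 | mm 12 deg 0
-0.01 0.11 2.15 0.005 0.003 -0.001 | mm 22 deg 0
```

Emit:
move_arm(increments="0 0 0.8 0.005 0.003 0 0;0 0 1.5 0.005 0.003 0 0;0 0.1 1.9 0.005 0.003 0 0;0 0.1 2 0.005 0.003 0 0;0 0.1 2 0.005 0.003 0 0")

```text
time: 17.8
eef_pos: [0.48, -0.3079, 0.2476]
orientation: [[0.17, 0.977, -0.129], [0.985, -0.168, 0.023], [0.0, -0.131, -0.991]]
wrist_force: [0.1, 0.1, -1.4]
width: 0.0208
```

Emit:
move_arm(increments="0 0 0.1 0 0 0 0;0 0 0.1 0 0 0 0")

```text
time: 18.0
eef_pos: [0.4799, -0.308, 0.2468]
orientation: [[0.17, 0.977, -0.128], [0.985, -0.168, 0.022], [0.0, -0.13, -0.991]]
wrist_force: [-1.0, -0.6, -1.3]
width: 0.021
```

Emit:
move_arm(increments="0 0 0.12 0 0 0 0;0 0 0.12 0 0 0 0")

```text
time: 18.2
eef_pos: [0.4799, -0.308, 0.2467]
orientation: [[0.17, 0.977, -0.127], [0.985, -0.168, 0.022], [-0.0, -0.129, -0.992]]
wrist_force: [-1.8, 0.9, 4.3]
width: 0.0212
```

Emit:
move_arm(increments="0 0 0.12 0 0 0 0;0 0 0.12 0 0 0 0")

```text
time: 18.4
eef_pos: [0.4798, -0.3079, 0.2466]
orientation: [[0.17, 0.977, -0.126], [0.986, -0.168, 0.021], [-0.0, -0.128, -0.992]]
wrist_force: [-0.9, 0.8, 5.7]
width: 0.0209
```

The hook is seated, since the force has reversed to +5 N. I'll release and retract along the tool axis.

Emit:
move_arm(increments="0 0 0 0 0 0 40;0 0 0 0 0 0 60;0 0 0 0 0 0 100;0 0 0 0 0 0 100;0 0 0 0 0 0 100;0 0 0 0 0 0 100;0 0 0 0 0 0 100")

```text
time: 19.1
eef_pos: [0.4798, -0.308, 0.2466]
orientation: [[0.17, 0.977, -0.127], [0.986, -0.168, 0.021], [-0.0, -0.128, -0.992]]
wrist_force: [0.9, -0.3, 0.3]
width: 0.0856
```

```bash
python3 - <<'E'
from h import *
st=manip.read_state();print(st["eef_pos"],st["width"],st["wrist_force"])
p=np.array(st["eef_pos"]);plan([(p+[0,0,.08],tool(-9.7,-7.5)),(p+[-.04,0,.17],tool(-9.7,0))])
E
```

```text
[ 0.47983627 -0.30795495  0.2465514 ] 0.08558090257426333 [ 0.92951115 -0.34288345  0.32327856]
-0.00 -1.03 -7.93 0.002 0.000 -0.001 | mm 80 deg 0
-0.69 -6.09 -16.35 -0.129 0.000 -0.001 | mm 175 deg 7
```

Emit:
move_arm(increments="0 -0.4 -3 0 0 0 100;0 -1 -6 0 0 0 100;0 -1 -8 0 0 0 100;-0.7 -6.1 -16.4 -0.13 0 0 100;-0.7 -6.1 -16.4 -0.13 0 0 100;-0.7 -6.1 -16.4 -0.13 0 0 100;-0.7 -6.1 -16.4 -0.13 0 0 100;-0.7 -6.1 -16.4 -0.13 0 0 100")

```text
time: 19.9
eef_pos: [0.4399, -0.308, 0.4164]
orientation: [[0.17, 0.986, 0.001], [0.986, -0.17, -0.0], [-0.0, 0.001, -1.0]]
wrist_force: [0.4, -0.5, -0.1]
width: 0.0854
```

```bash
python3 - <<'E'
from h import *
st=manip.read_state();w=manip.camera("wrist");b=manip.camera("top");print(st["eef_pos"],st["wrist_force"])
A=cv2.resize(w["frame"],(800,600),interpolation=cv2.INTER_CUBIC)
cv2.imwrite("pics/fin.png",A)
print("toe/top pred",[proj(w,hang+fs@np.array(o),st)/512*800 for o in([-.02,0,-.14],[.003,0,.068])])
print("bar at stop pred",proj(w,BAR+FB@[-.1386,0,0],st)/512*800)
for k in("jar","tote","pullhook"):
  for m in manip.silhouettes(b,k)[:2]: print(k,np.round(m["box"],1),round(m["confidence"],2))
E
```

```text
[ 0.439854   -0.30803518  0.41639878] [ 0.36088088 -0.47374635 -0.0751173 ]
toe/top pred [array([402.41132633, 251.05708227]), array([406.27381668, 341.06152027])]
bar at stop pred [658.60592189 246.0520529 ]
jar [258.2 190.1 272.4 212.5] 0.81
tote [247.1 183.1 285.  233.8] 0.63
pullhook [373.4 230.7 405.1 248.5] 0.88
pullhook [384.6 166.3 405.1 182.9] 0.83
```

View pics/fin.png

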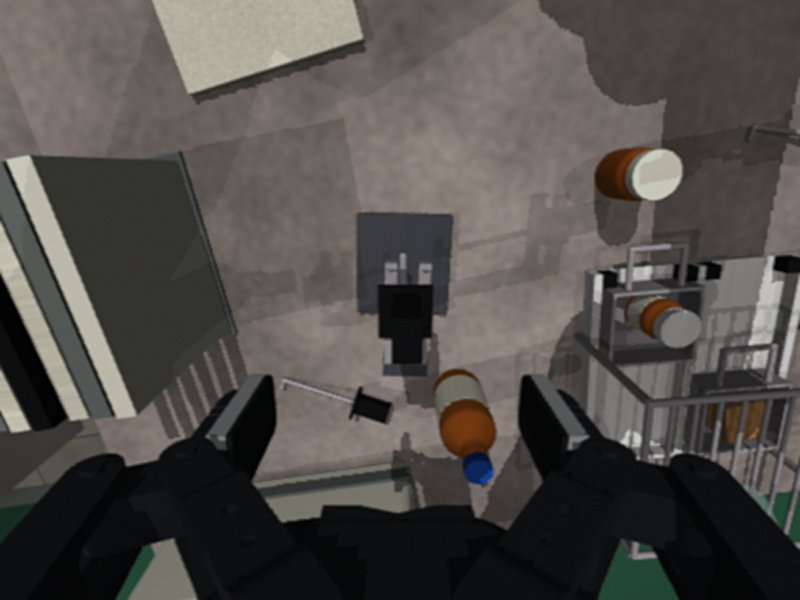

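The hook hangs level on the fork at (405,320). The tote is against its stops: its bar is at (658,247), and I predicted (658.6,246). The jar stands in it at (665,320), and everything else is in place.

```bash
python3 -c "
from cell import manip
print(manip.finish_job())"
```

```text
the job is handed in; nothing more can be done
None
```

I handed the job in at about 20 s. The tote with the amber jar is drawn out to its stop blocks, and the pull hook hangs back on the stand's fork with the gripper clear. Only the hook touched the tote.

**Last checks, from the wrist camera:**
- **Tote:** the loop bar is within about 1 px of where it should be with the tote against its stops. The bar stayed within about 1 mm over the last 13 mm of pull.
- **Jar:** it is standing upright in the tote.
- **Hook:** it hangs level on the fork, and the wrist force is near zero.
- **Everything else:** the other tote and the bystanders in view look untouched. The final picture did not show the beaker or two of the squat jars.

**What disagreed:** I expected the wrist force to jump when the tote reached the stops, but it stayed at 3–4 N because the hook pivoted about 7.5° in the grip. I judged contact from the camera instead. I then tilted the wrist to cancel the pivot, so the hook went back onto the fork vertical.

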